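Raise and clamp the fly stand

ROBOT

A 7-joint arm with a two-finger parallel gripper is mounted at the origin on the work surface. World frame = base frame: x ahead of the robot, y to its left, z up, the work surface at z = 0. Lengths are in m, angles in rad, forces in N, time in s.
With the tool pointing down it reaches from about 0.4 to 0.875 m from the base axis. Payload 19.3 kg.
Tool frame: the origin (TCP) lies midway between the tips of the shut fingers; the grasp point (between the pads) lies 19 mm behind it (tcp_to_grasp is the z of the grasp point in the tool frame, in m); z points along the fingers, y is the line along which they close (so a half turn about z gives the same grasp; the last joint's range is limited). The gripper opens to 85 mm and grips with 20 to 120 N. Pads are 22 mm wide; open, the fingers measure 114 mm over their backs; the gripper's body (76 mm by 85 mm) begins 54 mm behind the grasp point. The pads swing forward as they close: fully open they stand 13 mm farther back than shut.
Start: joints at [-1.324, 0.521, -0.036, 1.599, 0.021, 1.021, -0.113], TCP at [0.195, 0.594, 0.231] pointing down, gripper open.
Joint ranges: [-2.91, 2.91], [-0.3, 2.13], [-1.5, 1.42], [0.17, 2.43], [-1.26, 4.41], [0.16, 1.93], [-2.52, 2.52]. Speed limits (rad/s): [1.89, 1.89, 2.39, 2.39, 3.01, 3.01, 3.01].

INTERFACE

Orientations are given as [roll, pitch, yaw] about the fixed x, y, z axes, in that order (R = Rz(yaw) Ry(pitch) Rx(roll)).
In Python, from workcell import * gives the robot as it stands.
- The arm moves only by the tool send_rows, never from a script. Its argument "increments" is a list of rows, each a list of 3 entries, a list of its own where there are three numbers: the shift along the tool's x, y, z in mm, then the turn, a rotation vector about the tool's x, y, z in degrees, then the gripper's target within -1 to 1 (fully open at 1, half-way at 0, shut at -1). In form: [[[x, y, z], [wx, wy, wz], grip], ...]. A call has 1 to 10 rows; each row is the pose to reach, as a shift and turn from the pose commanded when the call began, along the tool's axes at that moment; what a row does not reach only later rows make up. A row lasts 1/10 s, in which the tool goes at most 50 mm and 8.59 degrees, less where a joint would pass 70% of its speed; a pose out of reach is approached as far as the arm can. A call with a gripper value outside its range is refused whole. The fingers move at their own pace and stop on an object; "newtons" is the grip in N (left out, the last holds). Time passes only in rows, so rows that repeat a pose let the fingers close. It gives the time, the measured TCP pose, the force, the opening and the grip force at its end, in the units of the state.
- observe(): the state, without advancing time (a new reading comes with each control period).
- grab_frame(name): name is "scene" or "top" or "wrist"; returns the picture (400x640x3 uint8, blue, green, red); there is no depth.
- camera_params(name): a dict with "fovy" (degrees; the focal length in pixels is half the picture's height over the tangent of half this angle, whatever the lens; pixels are square), "cx", "cy" (the principal point, pixels), "extrinsics" (4x4, takes a point from world to camera coordinates). Camera axes: x right, y down, z forward; pixel columns grow to the right and rows downward; lengths in m; the calibration is good to about 2 mm. A picture is of the moment at which its call begins: read the wrist's pose just before it. camera_params takes no time and is no camera call; for the wrist camera it gives the pose at the moment of the call.
- job_done(): hands the job in; it is judged then, once.
The state is a dict: "clock": time; "qpos": joint angles; "qd": joint speeds; "joint_efforts": joint torques, N m; "position": TCP position; "tool_rot": TCP orientation; "force": force on the tool from outside, world axes, zero at the start; "moment": the same for the moment, N m; "grip_width": finger opening in m; "finger_force": force on a finger pad.
Only numpy, scipy, OpenCV 4.12 (cv2) and the standard library are available. Lean on these libraries where they do the work, as an engineer would, in place of code of your own. Each camera call takes 0.05 s, during which the arm holds its last target. There are 200 camera calls.

TASK

Take the cork fly holder out of the wooden tool block and plant its steel shank down through the hole in the eye of the telescopic stand until its washer sits flat, then let go of it. Then take the stand's sliding leg together with its still open red cam lever in a light pinch, raise the leg until its yellow pointer is level with the red mark on the gauge strip, and there, without letting the leg slip, squeeze the lever fully shut against the leg. Finish still holding leg and lever pinched at the mark; leave everything else on the bench where it is.

Things in the scene. Friction and masses are not known exactly. Their poses are not given: they have to be found in the camera images.
- stand: telescopic stand fixed to the bench: dark steel base plate 120 (x) x 150 (y) x 14 mm; origin at the centre of its underside, z up. A vertical steel post of 14 mm rises at the origin and carries the sliding leg. In this frame the red cam lever is on the leg's +x side, the eye is on an arm 110 mm out on the +y side, and a white gauge strip (150 mm high, 18 mm wide) stands 55 mm out on the -y side. The stand does not give sideways.
- leg (a joint): height of the sliding leg above its lowest position, m (0 to 0.075, straight up). It starts at 0 and slides back down whenever it is not held (about 0.2 kg plus the holder, about 1 N of friction); the worn cam does not carry it alone, even when shut.
- grip_block (a point): centre of the grey grip block at the top of the leg: 26 x 26 mm seen from above, 42 mm high (21 mm above and below this point), faces along the stand's x and y; 154 mm above the bench with the leg down. Its -x face (13 mm from this point) is the one opposite the cam lever. Moves with the leg; axes parallel to the stand's.
- cam (a joint): angle of the red cam lever, rad: 0 = fully shut (upright, against the grip block), starts open at 0.17 to 0.26. The lever is hinged at its lower end, 85 mm below its thumb bar, and swings in the stand's x-z plane; its upper end leans out to the stand's +x when open. It is stiff and stays where left: about 8 N at the thumb bar moves it, so pads pressing on it lightly also carry the leg by friction.
- lever_end (a point): centre of the thumb bar at the top of the red lever, 12 mm diameter, 20 mm long along the stand's y, 5 mm above the grip block's centre. Shut: 20 mm out in +x from the leg's axis, 39 mm over block and bar together; open: 34 to 42 mm out. Shutting, it rises 2 mm on the leg; the leg may sink by that or more. Only the bar gives, so the hand must move to -x by half of what the fingers close.
- eye (a point): centre of the upper rim of the through hole in the aluminium eye plate (40 x 40 x 12 mm, hole 14 mm diameter, vertical) on the leg's side arm; 110 mm above the bench with the leg down, and rises with the leg.
- pointer (a point): tip of the leg's yellow pointer (a 4 mm thick finger at the black collar), next to the gauge strip; 74 mm above the bench with the leg down.
- red_mark (a point): middle of the red mark, a 5 mm thick rider on the white gauge strip, 28 to 58 mm above the pointer's starting height. The leg is at its length when pointer and mark have the same height. Do not move the rider.
- caddy: fixed wooden tool block 80 (x) x 210 (y) x 60 mm high; origin at the centre of its underside. Three 14 mm holes, 52 mm deep, at y = -70, 0 and +70 mm; each holds one standing tool, in any order: the cork holder, an awl with dark wooden handle, a blue packer.
- cork_center (a point): centre of the cork drum of the fly holder, 40 mm diameter, 42 mm high, standing upright in one of the block's holes; 85 mm above the bench. A small green jig head sits on top (up to 12 mm high). About 0.07 kg.
- washer_under (a point): centre of the underside of the holder's brass washer (28 mm diameter, 4 mm thick, under the cork), 25 mm below the cork's centre; it rests on the block, and later on the eye.
- shank_tip (a point): lower end of the holder's steel shank, 10 mm diameter with a tapered end, 45 mm below the washer.
- awl: awl in the tool block, handle 22 mm wide, 46 mm high above the block; not to be moved. Origin at the underside of its washer.
- packer: blue packer in the tool block, 24 mm wide, 34 mm high above the block; not to be moved. Origin at the underside of its washer.
- spool: white thread spool, 34 mm diameter, 40 mm high, loose on the bench; bystander. Origin under its centre.
- can: red spray can, 54 mm diameter, 160 mm high, loose; bystander. Origin under its centre.
- cement: amber cement jar, 42 mm diameter, 55 mm high, loose; bystander. Origin under its centre.
- paint: white paint jar with green cap, 40 mm diameter, 60 mm high, loose; bystander. Origin under its centre.
- lighter: red lighter lying on the white carton; bystander. Origin under its centre.
Mind the look-alikes: they are no part of the job. What is shaped like the stand but blue or green is not meant. Leave any white look-alike of the part that bears cork_center alone.

How it is judged:
On the way, in this order (a step that is already met when the one before it is completed fails the run):
1. the holder's shank is through the eye, washer flat on it, and the fingers are off it (horizontal distance between washer_under and eye below 0.004 m and z of washer_under in the frame of eye between -0.003 and 0.003 m and angle between cork_center's own z axis and vertical below 0.1 rad and contact force between the fingers and holder below 0.1 N), for 0.2 s.
2. the leg is held with its pointer level with the red mark, lever not yet shut (z of pointer in the frame of red_mark between -0.005 and 0.005 m and value of joint cam above 0.05 rad and contact force between the fingers and stand above 3 N), for 0.3 s.
3. the lever is squeezed shut with the leg at the mark (z of pointer in the frame of red_mark between -0.005 and 0.005 m and value of joint cam below 0.025 rad and contact force between the fingers and stand above 3 N), for 0.2 s.
At the end, for the whole second after the job is handed in: Still held: pointer within 5 mm of the mark, leg at rest, lever within 0.025 rad of shut, fingers pressing over 2 N on the lever and 3 N on the stand; holder untouched in the eye, upright within 0.1 rad, washer within 3 mm of the eye top and 4 mm of its centre (all of step 1 and all of step 3 and contact force between the fingers and cam above 2 N and velocity of joint leg between -0.01 and 0.01 m/s); the arm keeps its last pose, push and grip.
It fails at once if the lever is shut (below 0.025 rad) while the leg is more than 9 mm off the mark (value of joint cam below 0.025 rad and not (z of pointer in the frame of red_mark between -0.009 and 0.009 m)).
It fails at once if the red mark is moved along the strip (4 mm relative to the stand) (distance of red_mark from where it was at the start of the episode above 0.004 m).
It fails at once if another tool in the block or a bystander is moved more than 20 mm (distance of any of awl, packer, spool, can, cement, paint, lighter from where it was at the start of the episode above 0.02 m).
It also fails if it takes over 58 s, if anything falls off the work surface, if the arm or the gripper's body presses on something with over 40 N, if the wrist force passes 120 N, or if a joint passes its speed limit or range.

## Working session

There is one attempt and no reset: what is moved stays moved. The work goes in short steps, Python scripts to look and compute and a tool call to move; the robot and the scene stay as the last step left them, time stands still between calls to the robot, and variables do not carry over. Pictures are saved under pics/ and viewed, at most 13 in all, crops included, and the job is handed in when it is done.

Besides the shell and the picture viewer there is one more tool, called after "Emit:" by a JSON object that holds its "op" and its "data", one argument or row to a line. send_rows: Moves the arm, as the interface text tells. Its arguments: {"type":"object","properties":{"increments":{"type":"array"},"newtons":{"type":"number"}},"required":["increments"]}

```bash
mkdir -p pics; ls
python3 - <<'E'
from workcell import *
import cv2
for n in ("scene","top"):
    im=grab_frame(n); cv2.imwrite(f"pics/{n}0.png",im); p=camera_params(n); print(n,p)
cv2.imwrite("pics/wrist0.png",grab_frame("wrist"));print(observe())
E
```

```text
pics
scene {'fovy': 47.6682418916999, 'cx': 319.73249787720647, 'cy': 204.70330751493796, 'extrinsics': array([[ 0.30767555,  0.95136241,  0.01566287, -0.15046993],
       [ 0.75480988, -0.23402091, -0.61277749, -0.38656865],
       [-0.57930803,  0.20035914, -0.79010026,  1.77001616],
       [ 0.        ,  0.        ,  0.        ,  1.        ]])}
top {'fovy': 49.53529247053838, 'cx': 319.6593708263956, 'cy': 196.6524187293911, 'extrinsics': array([[ 0.02298513, -0.99944458,  0.024129  , -0.04908259],
       [-0.98036578, -0.02726123, -0.19529406,  0.6178185 ],
       [ 0.19584337, -0.01916639, -0.98044787,  1.4601877 ],
       [ 0.        ,  0.        ,  0.        ,  1.        ]])}
{'clock': 0.15, 'qpos': array([-1.32423723,  0.52185721, -0.03633483,  1.5998296 ,  0.02118839,
        1.02113463, -0.11280037]), 'qd': array([-0.00067103, -0.00096745,  0.00036944, -0.00208808,  0.00035312,
        0.00063664, -0.00231748]), 'joint_efforts': array([ 1.72418957e-03, -9.27406025e+01,  1.98052704e+00, -3.70060015e+01,
        1.79357012e-02,  6.49843758e-03,  1.57403724e-05]), 'position': array([0.19462545, 0.59367035, 0.23088727]), 'tool_rot': array([-3.14074933e+00,  4.32638793e-05,  2.82482038e+00]), 'force': array([ 0.24128569, -0.39350481,  0.16667209]), 'moment': array([0.00499317, 0.00738462, 0.02454081]), 'finger_force': 0.0, 'grip_width': 0.08483035022571196}
```

View pics/scene0.png

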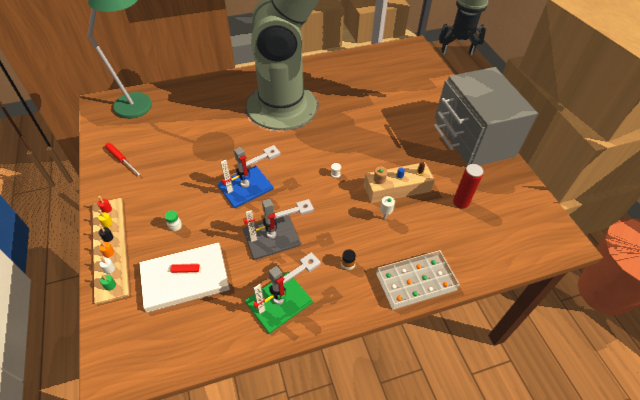

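View pics/top0.png

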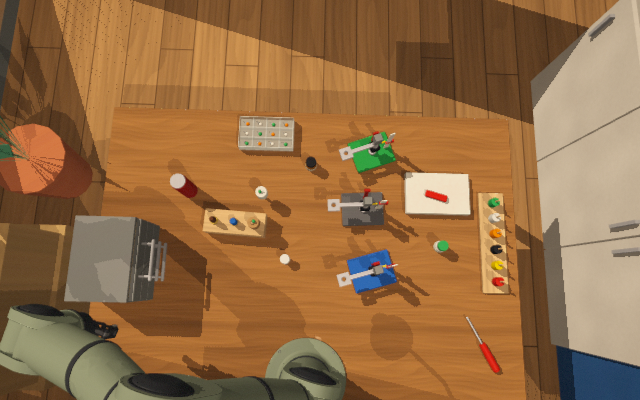

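The scene shows the grey stand at about (270,232) between the blue and green ones. The caddy is at (400,180), with the cork holder at its left end at (380,176) and the white look-alike at (388,205). In the top view the stand is at (362,208), its eye at (334,205), and the cork at (255,223).

Run:
```python
import cv2
a=cv2.imread("pics/top0.png")[170:250,195:395]; b=cv2.imread("pics/scene0.png")[150:265,215:445]
a=cv2.resize(a,(800,320),interpolation=cv2.INTER_CUBIC); b=cv2.resize(b[:,:],(560,280),interpolation=cv2.INTER_CUBIC)
cv2.imwrite("pics/c1.png",a)
b=cv2.imread("pics/scene0.png")[150:265,225:435]
cv2.imwrite("pics/c2.png",cv2.resize(b,None,fx=3.8,fy=3.8,interpolation=cv2.INTER_CUBIC))
```

```text
(no output)
```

View pics/c1.png

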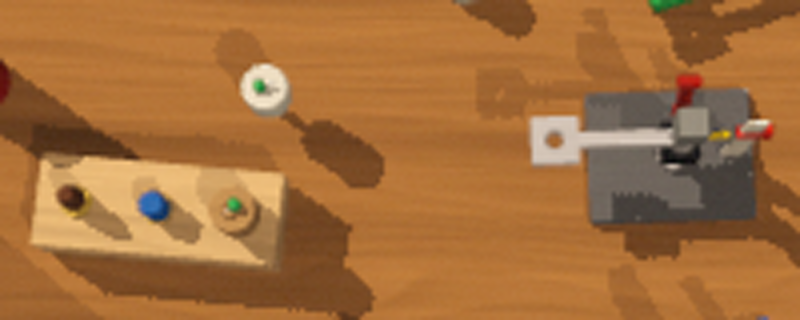

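View pics/c2.png

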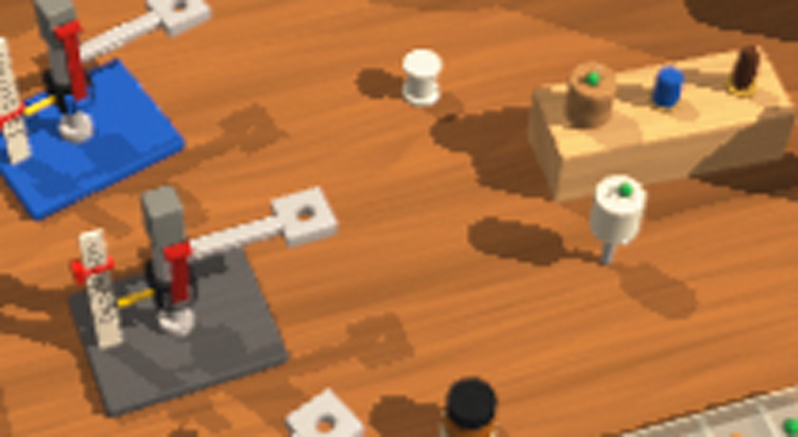

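```bash
cat > h.py <<'E'
import numpy as np, cv2
from workcell import *
def ray(n,u,v,p=None):
    p=p or camera_params(n); E=p["extrinsics"]; f=200/np.tan(np.radians(p["fovy"]/2))
    d=E[:3,:3].T@np.array([(u-p["cx"])/f,(v-p["cy"])/f,1]); return -E[:3,:3].T@E[:3,3],d
def onz(n,u,v,z,p=None):
    o,d=ray(n,u,v,p); return o+d*(z-o[2])/d[2]
def proj(n,X,p=None):
    p=p or camera_params(n); E=p["extrinsics"]; f=200/np.tan(np.radians(p["fovy"]/2))
    c=E[:3,:3]@np.asarray(X)+E[:3,3]; return np.array([f*c[0]/c[2]+p["cx"],f*c[1]/c[2]+p["cy"]])
E
python3 - <<'E'
from h import *
np.set_printoptions(precision=4,suppress=True)
t=lambda u,v,z:onz("top",195+u/4,170+v/4,z)
s=lambda u,v,z:onz("scene",225+u/3.8,150+v/3.8,z)
print("eye",t(554,139,.11),s(306,213,.11))
print("blk",t(692,123,.175),s(162,197,.175))
print("cork",t(236,212,.106),s(590,78,.106))
C=np.array([t(*c,.014)for c in((585,93),(748,88),(757,218),(592,225))]);print(C,C.mean(0))
C=np.array([t(*c,.06)for c in((45,153),(285,174),(278,270),(32,245))]);print(C,C.mean(0))
print("white",t(265,89,.1),"strip",t(755,130,.164))
E
```

```text
eye [ 0.5825 -0.08    0.11  ] [ 0.5831 -0.0761  0.11  ]
blk [ 0.587  -0.1884  0.175 ] [ 0.586 -0.186  0.175]
cork [0.5138 0.1855 0.106 ] [0.5146 0.1904 0.106 ]
[[ 0.6431 -0.1124  0.014 ]
 [ 0.6519 -0.261   0.014 ]
 [ 0.5329 -0.2685  0.014 ]
 [ 0.5227 -0.1203  0.014 ]] [ 0.5877 -0.1906  0.014 ]
[[0.5672 0.3595 0.06  ]
 [0.5543 0.1509 0.06  ]
 [0.4707 0.1529 0.06  ]
 [0.4868 0.3647 0.06  ]] [0.5197 0.257  0.06  ]
white [0.621  0.1672 0.1   ] strip [ 0.5847 -0.2416  0.164 ]
```

Emit:
{"op": "send_rows", "data": {
  "increments": [
    [[-10, -10, -45], [0, 0, 5], 1],
    [[-35, -38, -80], [0, 0, 13], 1],
    [[-65, -70, -100], [0, 0, 21], 1],
    [[-95, -102, -100], [0, 0, 29], 1],
    [[-125, -135, -100], [0, 0, 37], 1],
    [[-155, -167, -100], [0, 0, 45], 1],
    [[-185, -200, -100], [0, 0, 53], 1],
    [[-210, -227, -100], [0, 0, 61], 1],
    [[-220, -237, -100], [0, 0, 69], 1],
    [[-220, -237, -100], [0, 0, 75.3], 1]
  ],
  "newtons": 30
}}

```text
clock: 1.15
position: [0.3309, 0.2981, 0.3316]
tool_rot: [3.141, -0.0, 1.502]
force: [-0.4, 1.1, -0.1]
grip_width: 0.0856
finger_force: 0.0
```

```bash
cat >> h.py <<'E'
np.set_printoptions(precision=4,suppress=True)
def go(x,y,z,yaw):
    "tool-frame increment (mm, deg) from the measured pose to a tool-down pose"
    from scipy.spatial.transform import Rotation as R
    s=observe(); r=R.from_euler("xyz",s["tool_rot"]); t=R.from_euler("xyz",[np.pi,0,yaw])
    print("shift",(r.inv().apply(np.array([x,y,z])-s["position"])*1e3).round(1),"turn",np.degrees((r.inv()*t).as_rotvec()).round(2))
def st():
    s=observe(); print(round(s["clock"],2),"pos",s["position"],"rot",s["tool_rot"],"w",round(s["grip_width"],4),"ff",round(s["finger_force"],1),"F",s["force"].round(1),"q",s["qpos"].round(2))
E
python3 - <<'E'
from h import *
st(); go(.5145,.1875,.19,np.radians(86.5))
E
```

```text
1.15 pos [0.3309 0.2981 0.3316] rot [ 3.1414 -0.0003  1.5016] w 0.0856 ff 0.0 F [-0.4  1.1 -0.1] q [-1.14  0.12  0.3   1.92 -0.04  1.11 -0.89]
shift [-97.7 190.8 141.6] turn [ 0.01 -0.02 -0.47]
```

Emit:
{"op": "send_rows", "data": {
  "increments": [
    [[-17, 33, 20], [0, 0, 0], 1],
    [[-37, 72, 48], [0, 0, 0], 1],
    [[-57, 112, 80], [0, 0, 0], 1],
    [[-77, 150, 112], [0, 0, 0], 1],
    [[-94, 184, 135], [0, 0, -0.5], 1],
    [[-98, 191, 142], [0, 0, -0.5], 1],
    [[-98, 191, 142], [0, 0, -0.5], 1],
    [[-98, 191, 142], [0, 0, -0.5], 1]
  ]
}}

```text
clock: 1.95
position: [0.5142, 0.1913, 0.1895]
tool_rot: [-3.141, -0.0, 1.519]
force: [-0.6, -0.0, 1.1]
grip_width: 0.0853
finger_force: 0.0
```

Run:
```python
from h import *
p=camera_params("wrist"); im=grab_frame("wrist"); cv2.imwrite("pics/w1.png",im); st(); print(p)
import pickle; pickle.dump(p,open("w1.pkl","wb"))
print(proj("wrist",[.5145,.1875,.106],p))
```

```text
2.0 pos [0.5141 0.1917 0.1899] rot [ 3.1415 -0.0007  1.5201] w 0.0856 ff 0.0 F [-0.3 -0.1  0. ] q [-0.73  0.48  0.36  1.86 -0.22  0.84 -0.31]
{'fovy': 59.07749773641665, 'cx': 313.9439779749301, 'cy': 203.62733609617717, 'extrinsics': array([[ 0.9987, -0.0507, -0.0004, -0.5046],
       [-0.0483, -0.9544,  0.2946,  0.1821],
       [-0.0153, -0.2942, -0.9556,  0.4039],
       [ 0.    ,  0.    ,  0.    ,  1.    ]])}
[313.4943 217.6973]
```

View pics/w1.png

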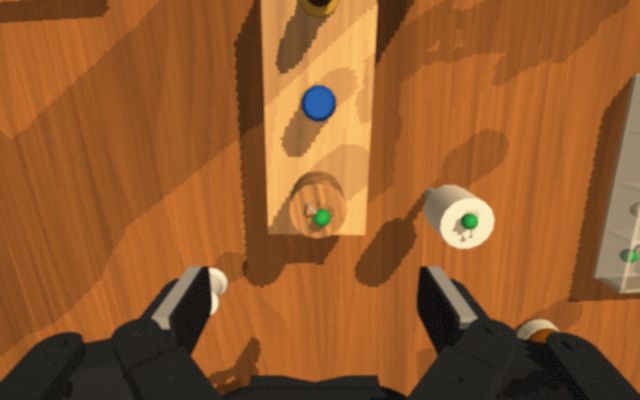

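The wrist view shows the cork top centred at about (318,209) with a radius of 28 px. The packer is at (319,103), and the white look-alike at (465,220) is clear of the fingers.

Run:
```python
from h import *
import pickle; p=pickle.load(open("w1.pkl","rb"))
print(onz("w",318,208,.106,p),onz("w",290,208,.106,p),onz("w",346,208,.106,p))
for c in((262,0),(268,235),(378,0),(366,235)): print(onz("w",*c,.06,p))
print("packer",onz("w",319,103,.094,p))
go(.5155,.190,.069,np.radians(86.5))
```

```text
[0.5179 0.1943 0.106 ] [0.4991 0.1952 0.106 ] [0.5367 0.1933 0.106 ]
[0.4864 0.3309 0.06  ]
[0.4751 0.158  0.06  ]
[0.5658 0.3268 0.06  ]
[0.5563 0.1539 0.06  ]
packer [0.5219 0.2619 0.094 ]
shift [ -1.7   1.5 120.9] turn [ 0.   -0.04  0.6 ]
```

Emit:
{"op": "send_rows", "data": {
  "increments": [
    [[0, 2.5, 35], [0, 0, 0.6], 1],
    [[0, 2.5, 75], [0, 0, 0.6], 1],
    [[0, 2.5, 105], [0, 0, 0.6], 1],
    [[0, 2.5, 120], [0, 0, 0.6], 1],
    [[0, 2.5, 121], [0, 0, 0.6], 1],
    [[0, 2.5, 121], [0, 0, 0.6], -1],
    [[0, 2.5, 121], [0, 0, 0.6], -1],
    [[0, 2.5, 121], [0, 0, 0.6], -1],
    [[0, 2.5, 121], [0, 0, 0.6], -1],
    [[0, 2.5, 121], [0, 0, 0.6], -1]
  ],
  "newtons": 30
}}

```text
clock: 3.0
position: [0.5176, 0.1912, 0.0694]
tool_rot: [3.141, -0.001, 1.509]
force: [-2.8, 0.2, 11.9]
grip_width: 0.0396
finger_force: 28.7
```

Run:
```python
from h import *
st()
```

```text
3.0 pos [0.5176 0.1912 0.0694] rot [ 3.1405 -0.0011  1.509 ] w 0.0396 ff 28.7 F [-2.8  0.2 11.9] q [-0.66  0.66  0.28  1.93 -0.31  0.59 -0.24]
```

Emit:
{"op": "send_rows", "data": {
  "increments": [
    [[0, 0, -15], [0, 0, 0], -1],
    [[0, 0, -50], [0, 0, 0], -1],
    [[0, 0, -90], [0, 0, 0], -1],
    [[-10, 3, -130], [0, 0, 0], -1],
    [[-40, 11, -160], [0, 0, -1], -1],
    [[-80, 22, -166], [0, 0, -2], -1],
    [[-120, 33, -166], [0, 0, -3], -1],
    [[-160, 44, -166], [0, 0, -4], -1],
    [[-200, 55, -166], [0, 0, -5], -1],
    [[-240, 66, -166], [0, 0, -6.5], -1]
  ]
}}

```text
clock: 4.0
position: [0.5683, -0.0546, 0.235]
tool_rot: [3.141, -0.0, 1.623]
force: [1.3, 0.7, -1.2]
grip_width: 0.0396
finger_force: 30.5
```

Emit:
{"op": "send_rows", "data": {
  "increments": [
    [[-30, 11, 0], [0, 0, 0], -1],
    [[-50, 15, 0], [0, 0, 0], -1],
    [[-64, 11, 0], [0, 0, 0], -1],
    [[-64, 11, 0], [0, 0, 0], -1],
    [[-64, 11, 0], [0, 0, 0], -1]
  ]
}}

```text
clock: 4.5
position: [0.5822, -0.1155, 0.2345]
tool_rot: [3.141, -0.001, 1.622]
force: [0.2, 0.8, -0.5]
grip_width: 0.0397
finger_force: 30.5
```

Run:
```python
from h import *
import pickle
p=camera_params("wrist"); im=grab_frame("wrist"); cv2.imwrite("pics/w2.png",im); st(); 
pickle.dump((p,observe()["position"],observe()["tool_rot"]),open("w2.pkl","wb"))
print(proj("wrist",[.583,-.078,.11],p))
```

```text
4.55 pos [ 0.5823 -0.115   0.2345] rot [ 3.1414 -0.0007  1.6233] w 0.0395 ff 30.5 F [ 0.8  0.3 -1.3] q [-0.18  0.5   0.4   1.7  -0.22  0.99  0.35]
[316.3613 148.2529]
```

View pics/w2.png

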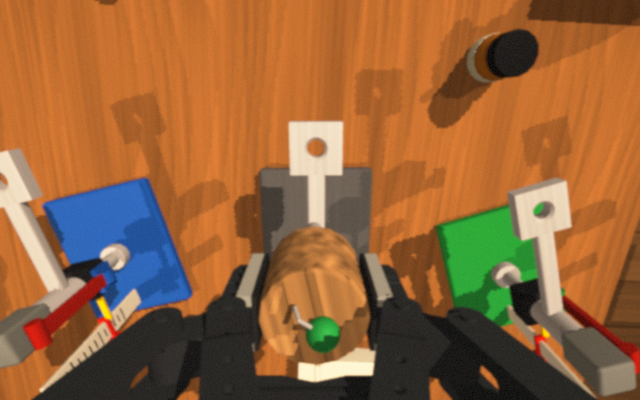

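The wrist view shows the eye hole at (317,147) over the dark grey base and the cork held upright. The drum spans rows 228 to 361 and columns 260 to 368.

Run:
```python
from h import *
import pickle
from scipy.spatial.transform import Rotation as R
p,pos,rot=pickle.load(open("w2.pkl","rb"))
e=onz("w",317,147.3,.11,p);print("eye",e,[onz("w",*c,.11,p) for c in((289,122),(343,122),(344,175),(290,175))])
r=R.from_euler("xyz",rot); a=np.linspace(0,6.28,200)
for dx in(-2,0,2,4):
  o=[]
  for z in(-40,2,-19):
    c=np.c_[dx+20*np.cos(a),20*np.sin(a),0*a+z]/1e3
    q=np.array([proj("w",pos+r.apply(x),p)for x in c]); o+=[q[:,1].min(),q[:,1].max(),q[:,0].min(),q[:,0].max()]
  print(dx,np.round(o))
im=cv2.imread("pics/w2.png")
hsv=cv2.cvtColor(im,cv2.COLOR_BGR2HSV)
print(im[215:240:2,315].tolist()); print(im[340:372:2,300].tolist())
print("stand y-axis",onz("w",317,222,.104,p)-e)
```

```text
eye [ 0.5834 -0.0773  0.11  ] [array([ 0.5617, -0.0597,  0.11  ]), array([ 0.6016, -0.0576,  0.11  ]), array([ 0.6055, -0.0975,  0.11  ]), array([ 0.5638, -0.0997,  0.11  ])]
-2 [279. 379. 253. 370. 232. 310. 268. 356. 252. 340. 262. 362.]
0 [274. 374. 253. 371. 227. 307. 268. 356. 247. 336. 262. 362.]
2 [268. 370. 253. 371. 223. 303. 268. 356. 242. 332. 262. 363.]
4 [263. 365. 252. 371. 219. 299. 268. 357. 237. 328. 261. 363.]
[[190, 219, 239], [194, 222, 240], [189, 219, 239], [180, 207, 230], [143, 164, 185], [126, 151, 176], [78, 129, 188], [61, 123, 189], [59, 110, 171], [44, 92, 145], [46, 86, 131], [48, 96, 150], [48, 96, 154]]
[[47, 91, 141], [48, 92, 140], [47, 89, 137], [41, 83, 128], [42, 79, 122], [40, 74, 117], [39, 74, 112], [38, 72, 112], [38, 74, 114], [39, 75, 114], [43, 79, 119], [120, 162, 199], [196, 239, 251], [205, 243, 253], [206, 242, 253], [206, 243, 253]]
stand y-axis [ 0.0035 -0.0621 -0.006 ]
```

Run:
```python
from h import *
st(); go(.5833,-.079,.170,np.radians(93)); go(.5833,-.079,.119,np.radians(93))
```

```text
4.55 pos [ 0.5823 -0.115   0.2345] rot [ 3.1414 -0.0007  1.6233] w 0.0395 ff 30.5 F [ 0.8  0.3 -1.3] q [-0.18  0.5   0.4   1.7  -0.22  0.99  0.35]
shift [35.9  2.8 64.5] turn [ 0.01 -0.04  0.01]
shift [ 35.8   2.8 115.5] turn [ 0.01 -0.04  0.01]
```

Emit:
{"op": "send_rows", "data": {
  "increments": [
    [[18, 1.5, 0], [0, 0, 0], -1],
    [[36, 3, 10], [0, 0, 0], -1],
    [[36, 3, 40], [0, 0, 0], -1],
    [[36, 3, 60], [0, 0, 0], -1],
    [[36, 3, 64], [0, 0, 0], -1],
    [[36, 3, 67], [0, 0, 0], -1],
    [[36, 3, 71], [0, 0, 0], -1],
    [[36, 3, 75], [0, 0, 0], -1],
    [[36, 3, 79], [0, 0, 0], -1]
  ]
}}

```text
clock: 5.45
position: [0.5837, -0.0801, 0.1555]
tool_rot: [3.141, -0.0, 1.622]
force: [-0.5, 0.4, -0.3]
grip_width: 0.0393
finger_force: 30.6
```

Run:
```python
from h import *
st()
im=grab_frame("scene")[130:250,210:360]
cv2.imwrite("pics/s3.png",cv2.resize(im,None,fx=4.5,fy=4.5,interpolation=cv2.INTER_CUBIC))
```

```text
5.45 pos [ 0.5837 -0.0801  0.1555] rot [ 3.141  -0.0002  1.6222] w 0.0393 ff 30.6 F [-0.5  0.4 -0.3] q [-0.21  0.58  0.36  1.78 -0.27  0.82  0.33]
```

View pics/s3.png

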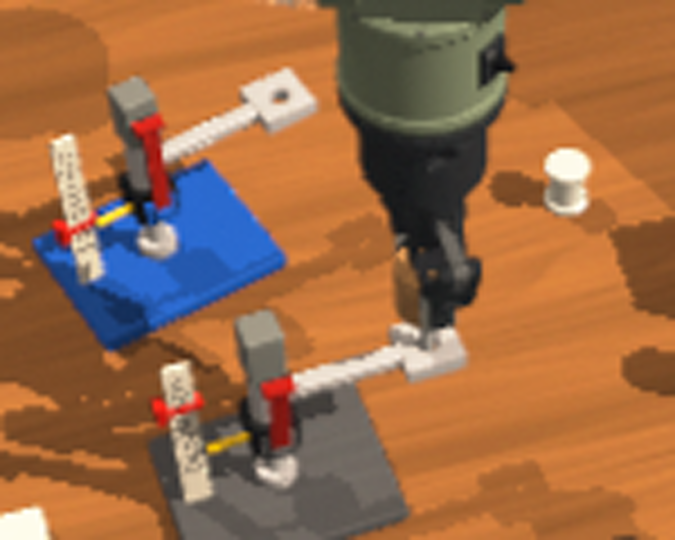

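The view is consistent with the shank entering the hole: there is no contact force and the eye plate is under the cork at (430,350). I'll carry on down.

Emit:
{"op": "send_rows", "data": {
  "increments": [
    [[0, 0, 6], [0, 0, 0], -1],
    [[0, 0, 12], [0, 0, 0], -1],
    [[0, 0, 18], [0, 0, 0], -1],
    [[0, 0, 24], [0, 0, 0], -1],
    [[0, 0, 29], [0, 0, 0], -1],
    [[0, 0, 32], [0, 0, 0], -1],
    [[0, 0, 34], [0, 0, 0], -1]
  ]
}}

```text
clock: 6.2
position: [0.5835, -0.0802, 0.121]
tool_rot: [-3.141, 0.0, 1.622]
force: [-0.9, 0.8, 0.3]
grip_width: 0.0393
finger_force: 30.5
```

Emit:
{"op": "send_rows", "data": {
  "increments": [
    [[0, 0, 1], [0, 0, 0], -1],
    [[0, 0, 2], [0, 0, 0], -1],
    [[0, 0, 3], [0, 0, 0], -1]
  ]
}}

```text
clock: 6.5
position: [0.5837, -0.0801, 0.1191]
tool_rot: [3.141, -0.0, 1.622]
force: [-10.5, 3.2, 29.1]
grip_width: 0.0392
finger_force: 32.9
```

Emit:
{"op": "send_rows", "data": {
  "increments": [
    [[0, 0, -1.5], [0, 0, 0], -1],
    [[0, 0, -1.5], [0, 0, 0], 0.3],
    [[0, 0, -1.5], [0, 0, 0], 0.6],
    [[0, 0, -1.5], [0, 0, 0], 0.6],
    [[0, 0, -2], [0, 0, 0], 0.6],
    [[0, 0, -10], [0, 0, 0], 0.7],
    [[0, 0, -35], [0, 0, 0], 0.8],
    [[0, 0, -80], [0, 0, 0], 0.8],
    [[0, 0, -110], [0, 0, 0], 0.8]
  ]
}}

```text
clock: 7.4
position: [0.5839, -0.0806, 0.2313]
tool_rot: [3.14, 0.0, 1.622]
force: [0.7, -1.0, 1.3]
grip_width: 0.0768
finger_force: 0.0
```

Run:
```python
from h import *
import pickle
st(); p=camera_params("wrist"); a=grab_frame("wrist"); b=grab_frame("scene")[160:240,235:335]
pickle.dump(p,open("w4.pkl","wb"))
print([proj("w",x,p).round() for x in([.583,-.078,.156],[.583,-.078,.11],[.587,-.188,.175])])
cv2.imwrite("pics/w4.png",np.vstack([cv2.resize(a,(640,400)),cv2.resize(b,(250,200),interpolation=cv2.INTER_CUBIC) if 0 else np.hstack([cv2.resize(b,(250,200),interpolation=cv2.INTER_CUBIC),np.zeros((200,390,3),np.uint8)])]))
```

```text
7.4 pos [ 0.5839 -0.0806  0.2313] rot [3.1398 0.0004 1.6218] w 0.0768 ff 0.0 F [ 0.7 -1.   1.3] q [-0.24  0.49  0.4   1.71 -0.22  0.98  0.29]
[array([311., 213.]), array([311., 194.]), array([309., 372.])]
```

View pics/w4.png

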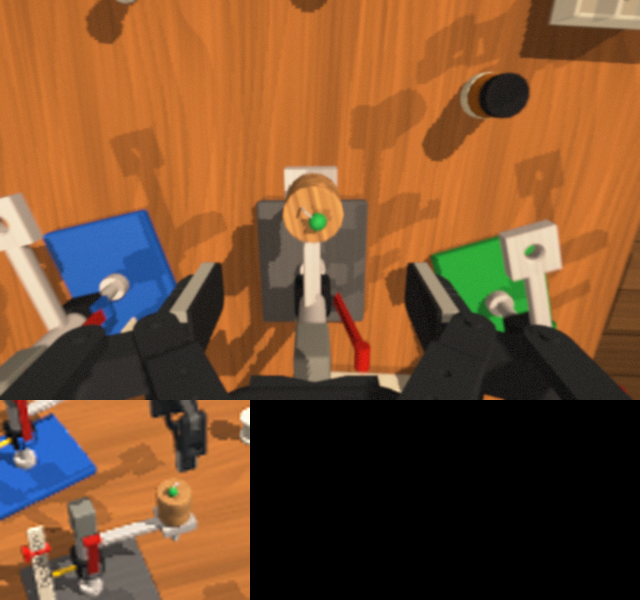

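The holder stands upright in the eye, with its cork at (313,210). The red thumb bar shows at about (362,352) and the grip block spans columns 296 to 330 near row 370.

Run:
```python
from h import *
import pickle; p=pickle.load(open("w4.pkl","rb"))
print(onz("w",296,370,.175,p),onz("w",330,370,.175,p),"bar",onz("w",362,350,.163,p))
print("cork",onz("w",313,214,.156,p), "arm",onz("w",313,262,.107,p))
go(.607,-.187,.231,np.radians(93)); go(.607,-.187,.134,np.radians(93))
```

```text
[ 0.5781 -0.1867  0.175 ] [ 0.6015 -0.1855  0.175 ] bar [ 0.6246 -0.1777  0.163 ]
cork [ 0.5843 -0.079   0.156 ] arm [ 0.5873 -0.1379  0.107 ]
shift [-107.3   16.2    2.1] turn [ 0.36  0.02 -0.07]
shift [-107.2   15.6   99.1] turn [ 0.36  0.02 -0.07]
```

Emit:
{"op": "send_rows", "data": {
  "increments": [
    [[-25, 4, 0], [0, 0, 0], 0.68],
    [[-60, 10, 0], [0, 0, 0], 0.68],
    [[-92, 15, 0], [0, 0, 0], 0.68],
    [[-107, 16, 2], [0.2, 0, 0], 0.68],
    [[-107, 16, 10], [0.3, 0, 0], 0.68],
    [[-107, 16, 30], [0.3, 0, 0], 0.68]
  ]
}}

```text
clock: 8.1
position: [0.6056, -0.1858, 0.1986]
tool_rot: [-3.138, -0.0, 1.622]
force: [-0.0, -0.1, -0.5]
grip_width: 0.0715
finger_force: 0.0
```

Run:
```python
from h import *
import pickle
st(); p=camera_params("wrist"); a=grab_frame("wrist"); pickle.dump(p,open("w5.pkl","wb"))
b=grab_frame("scene")[150:250,220:340]
cv2.imwrite("pics/w5.png",np.vstack([a[210:400],np.hstack([cv2.resize(b,(480,400),interpolation=cv2.INTER_CUBIC),np.zeros((400,160,3),np.uint8)])]))
```

```text
8.1 pos [ 0.6056 -0.1858  0.1986] rot [-3.138  -0.      1.6221] w 0.0715 ff 0.0 F [-0.  -0.1 -0.5] q [-0.05  0.6   0.39  1.62 -0.26  0.97  0.48]
```

View pics/w5.png

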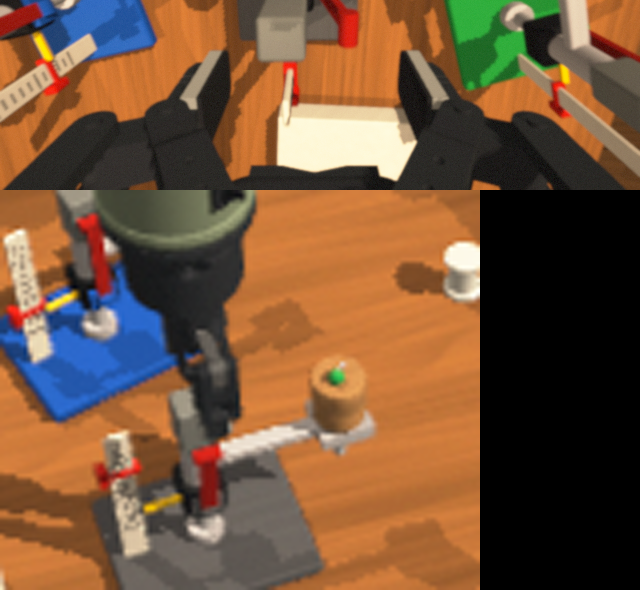

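The wrist view shows the block's top face at about columns 258 to 306, rows 240 to 270, and the bar at (349,238). Both lie between the finger planes.

Run:
```python
from h import *
import pickle; p=pickle.load(open("w5.pkl","rb")); im=cv2.imread("pics/w5.png")
for c in((258,256),(306,256),(282,240),(282,270)): print(onz("w",*c,.175,p))
print("bar",onz("w",349,238,.163,p)); print(proj("w",[.589,-.188+.013,.175],p),proj("w",[.589,-.188-.013,.175],p))
# red mark / pointer rows in scene frame, x-columns of strip
b=grab_frame("scene"); h=cv2.cvtColor(b,cv2.COLOR_BGR2HSV)[205:250,238:270]
for n,m in(("red",((h[...,0]<6)|(h[...,0]>174))&(h[...,1]>180)&(h[...,2]>120)),("yel",(h[...,0]>20)&(h[...,0]<35)&(h[...,1]>180)&(h[...,2]>120))):
    ys,xs=np.nonzero(m); print(n,len(xs),sorted(set(zip(xs+238,ys+205)))[:60])
```

```text
[ 0.5777 -0.191   0.175 ]
[ 0.6025 -0.1896  0.175 ]
[ 0.5899 -0.1814  0.175 ]
[ 0.5903 -0.1983  0.175 ]
bar [ 0.6254 -0.1834  0.163 ]
[280.5274 228.2639] [279.3279 274.4507]
red 33 [(np.int64(244), np.int64(219)), (np.int64(244), np.int64(220)), (np.int64(244), np.int64(221)), (np.int64(245), np.int64(219)), (np.int64(245), np.int64(220)), (np.int64(245), np.int64(221)), (np.int64(245), np.int64(222)), (np.int64(245), np.int64(223)), (np.int64(245), np.int64(224)), (np.int64(246), np.int64(220)), (np.int64(246), np.int64(222)), (np.int64(246), np.int64(223)), (np.int64(246), np.int64(224)), (np.int64(247), np.int64(221)), (np.int64(247), np.int64(222)), (np.int64(248), np.int64(221)), (np.int64(249), np.int64(221)), (np.int64(250), np.int64(220)), (np.int64(250), np.int64(221)), (np.int64(251), np.int64(220)), (np.int64(251), np.int64(221)), (np.int64(252), np.int64(220)), (np.int64(253), np.int64(219)), (np.int64(253), np.int64(220)), (np.int64(254), np.int64(218)), (np.int64(254), np.int64(219)), (np.int64(254), np.int64(220)), (np.int64(268), np.int64(215)), (np.int64(268), np.int64(216)), (np.int64(269), np.int64(215)), (np.int64(269), np.int64(216)), (np.int64(269), np.int64(217)), (np.int64(269), np.int64(218))]
yel 16 [(np.int64(256), np.int64(229)), (np.int64(256), np.int64(230)), (np.int64(257), np.int64(228)), (np.int64(257), np.int64(229)), (np.int64(257), np.int64(230)), (np.int64(258), np.int64(228)), (np.int64(258), np.int64(229)), (np.int64(259), np.int64(228)), (np.int64(259), np.int64(229)), (np.int64(260), np.int64(228)), (np.int64(261), np.int64(227)), (np.int64(261), np.int64(228)), (np.int64(262), np.int64(227)), (np.int64(263), np.int64(227)), (np.int64(264), np.int64(226)), (np.int64(264), np.int64(227))]
```

Emit:
{"op": "send_rows", "data": {
  "increments": [
    [[0, 0, -30], [0, 0, 0], 0.68],
    [[-15, -25, -60], [0, 0, 0], 0.68],
    [[-30, -55, -62], [0, 0, 0], 0.68],
    [[-45, -85, -62], [0, 0, 0], 0.68],
    [[-58, -109, -62], [0, 0, 0], 0.68],
    [[-58, -109, -62], [0, 0, 0], 0.68],
    [[-58, -109, -62], [0, 0, 0], 0.68]
  ]
}}

```text
clock: 8.95
position: [0.4999, -0.2493, 0.2618]
tool_rot: [-3.138, -0.0, 1.622]
force: [0.5, 0.1, 0.7]
grip_width: 0.072
finger_force: 0.0
```

```bash
cat > snap.py <<'E'
from h import *
import pickle,sys
p=camera_params("wrist"); a=grab_frame("wrist"); n=sys.argv[1]; cv2.imwrite(f"pics/{n}.png",a); pickle.dump(p,open(n+".pkl","wb")); st()
print("pred mark,pointer",proj("w",[.586,-.243,.114],p),proj("w",[.586,-.232,.074],p))
h=cv2.cvtColor(a,cv2.COLOR_BGR2HSV); H,S,V=h[...,0],h[...,1],h[...,2]
for nm,m in(("red",((H<6)|(H>174))&(S>170)&(V>90)),("yel",(H>20)&(H<35)&(S>170)&(V>90))):
    k,l,s,c=cv2.connectedComponentsWithStats(m.astype(np.uint8))
    for i in range(1,k):
        if s[i,4]>15: print(nm,s[i],c[i].round(1))
E
python3 snap.py L
```

```text
9.0 pos [ 0.5004 -0.2489  0.2615] rot [-3.1374 -0.0002  1.6233] w 0.0721 ff 0.0 F [ 0.7  0.5 -0. ] q [ 0.04  0.42  0.44  1.76 -0.2   1.02  0.6 ]
pred mark,pointer [415.3238 186.3342] [405.4683 164.6059]
red [492 110  21  30 463] [503.2 124.7]
red [479 114  14   3  19] [484.8 115.5]
red [ 141  132   55   35 1023] [165.1 146.5]
red [415 173  18  38 288] [422.6 192.8]
red [184 185  21  32 216] [195.7 202.8]
red [629 207  11  29 190] [635.9 221.8]
red [398 334  20  29 343] [407.8 350. ]
yel [416 138   7  28 123] [418.6 152.5]
yel [184 159  14  27 148] [190.3 172.3]
```

Emit:
{"op": "send_rows", "data": {
  "increments": [
    [[0, 40, 0], [0, 0, 0], 0.68],
    [[0, 85, 0], [0, 0, 0], 0.68],
    [[0, 130, 0], [0, 0, 0], 0.68],
    [[0, 175, 0], [0, 0, 0], 0.68],
    [[-5, 200, 0], [0, 0, 0], 0.68],
    [[-8, 200, 0], [0, 0, 0], 0.68],
    [[-8, 200, 0], [0, 0, 0], 0.68]
  ]
}}

```text
clock: 9.7
position: [0.7, -0.2469, 0.2589]
tool_rot: [-3.135, 0.0, 1.623]
force: [-0.5, -0.1, 0.5]
grip_width: 0.0715
finger_force: 0.0
```

```bash
python3 snap.py R; python3 -c "
import cv2,numpy as np
a=cv2.imread('pics/L.png');b=cv2.imread('pics/R.png')
cv2.imwrite('pics/LR.png',np.hstack([a[:,:640][0:400,240:640],b[0:400,0:400]]))"
```

```text
9.75 pos [ 0.6995 -0.247   0.2594] rot [-3.1355 -0.      1.6225] w 0.0718 ff 0.0 F [-0.1 -0.5  0.1] q [ 0.05  0.74  0.4   1.21 -0.28  1.25  0.5 ]
pred mark,pointer [177.9303 177.3843] [193.2505 156.32  ]
red [198  96  23  33 618] [208.4 111.8]
red [454 148  50  38 368] [492.3 167. ]
red [174 163  21  40 362] [185.1 184.8]
red [  0 197   6   8  31] [  1.7 200.3]
red [433 200  16  31 163] [438.7 215.7]
red [ 239  302   35   57 1075] [256.2 329.9]
yel [200 130   8  28 146] [203.8 143.4]
yel [439 191   9  12  55] [442.8 196.3]
```

View pics/LR.png

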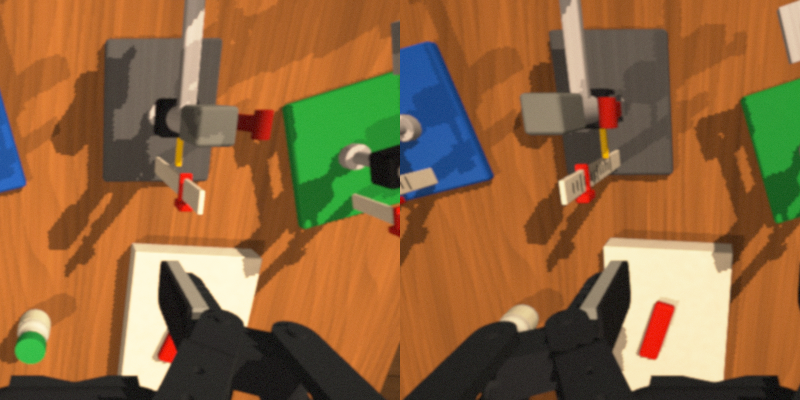

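The left and right views show the rider on the gauge strip at (424,192) and (184,183) in full-frame pixels. The yellow pointer tips are at about (419,165) and (205,157).

```bash
cat > tri.py <<'E'
from h import *
import pickle
P={n:pickle.load(open(n+".pkl","rb")) for n in"LR"}
def tri(a,b):
    (o1,d1),(o2,d2)=ray("",*a,P["L"]),ray("",*b,P["R"])
    s=np.linalg.lstsq(np.c_[d1,-d2],o2-o1,rcond=None)[0]; x,y=o1+s[0]*d1,o2+s[1]*d2
    return (x+y)/2,np.linalg.norm(x-y)*1e3
def pts(n,box,red):
    a=cv2.imread(f"pics/{n}.png"); h=cv2.cvtColor(a,cv2.COLOR_BGR2HSV); H,S,V=[h[...,i] for i in range(3)]
    m=(((H<8)|(H>172))&(S>140)&(V>70)) if red else ((H>18)&(H<37)&(S>140)&(V>80))
    x,y,w,g=box; ys,xs=np.nonzero(m[y:y+g,x:x+w]); xs=xs+x; ys=ys+y
    f=lambda k:(xs[k].mean(),ys[k].mean())
    return f(ys<=ys.min()+3),f(ys>=ys.max()-3),((xs.min()+xs.max())/2,(ys.min()+ys.max())/2),(xs.min(),xs.max(),ys.min(),ys.max())
A=pts("L",(410,168,28,48),1);B=pts("R",(168,158,32,50),1)
print(A,B); print("rider",[tri(A[i],B[i]) for i in range(3)])
A=pts("L",(410,132,20,40),0);B=pts("R",(194,124,20,40),0)
print("pointer",A,B,[tri(A[i],B[i]) for i in range(2)])
print("block top",tri((474,126),(123+4,113)))
E
python3 tri.py
```

```text
((np.float64(425.5), np.float64(174.55555555555554)), (np.float64(424.94444444444446), np.float64(209.3148148148148)), (np.float64(423.5), np.float64(192.0)), (np.int64(415), np.int64(432), np.int64(173), np.int64(211))) ((np.float64(181.0), np.float64(164.62962962962962)), (np.float64(183.07142857142858), np.float64(201.32142857142858)), (np.float64(184.5), np.float64(183.0)), (np.int64(174), np.int64(195), np.int64(163), np.int64(203)))
rider [(array([ 0.5913, -0.2311,  0.1196]), np.float64(0.43462554612402754)), (array([ 0.5933, -0.2598,  0.1251]), np.float64(0.6373980684820293)), (array([ 0.5925, -0.2467,  0.1174]), np.float64(0.06559623035928228))]
pointer ((np.float64(418.8888888888889), np.float64(138.77777777777777)), (np.float64(418.0), np.float64(164.3846153846154)), (np.float64(419.0), np.float64(151.5)), (np.int64(415), np.int64(423), np.int64(137), np.int64(166))) ((np.float64(202.10714285714286), np.float64(130.67857142857142)), (np.float64(204.85185185185185), np.float64(156.33333333333334)), (np.float64(203.5), np.float64(143.5)), (np.int64(199), np.int64(208), np.int64(129), np.int64(158))) [(array([ 0.5953, -0.2076,  0.0741]), np.float64(0.6274749736085955)), (array([ 0.5973, -0.231 ,  0.0756]), np.float64(0.24360288530739466))]
block top (array([ 0.5905, -0.1863,  0.1946]), np.float64(0.7507915556691214))
```

Run:
```python
from h import *
for z in(.111,.116,.121): print(z,proj("scene",[.5925,-.2467,z]),proj("top",[.5925,-.2467,z]))
print("ptr",proj("scene",[.597,-.231,.074]),proj("top",[.597,-.231,.074]))
b=cv2.imread("pics/scene0.png"); t=cv2.imread("pics/top0.png")
for n,a,(x,y,w,g) in(("s",b,(238,212,20,18)),("t",t,(378,192,16,18))):
    h=cv2.cvtColor(a,cv2.COLOR_BGR2HSV); H,S,V=[h[...,i].astype(int) for i in range(3)]
    m=((H<8)|(H>172))&(S>140)&(V>90); ys,xs=np.nonzero(m[y:y+g,x:x+w]); print(n,"red",(xs+x).min(),(xs+x).max(),(ys+y).min(),(ys+y).max(),xs.mean()+x,ys.mean()+y)
    m=(H>18)&(H<37)&(S>150)&(V>90); 
    y0,x0=(224,250) if n=="s" else (195,368)
    ys,xs=np.nonzero(m[y0:y0+12,x0:x0+18]); print("yel",sorted(zip((xs+x0).tolist(),(ys+y0).tolist())))
```

```text
0.111 [249.1242 222.386 ] [382.6084 203.1304]
0.116 [248.9348 221.3614] [382.8544 202.8636]
0.121 [248.7443 220.3306] [383.102  202.5949]
ptr [256.1188 229.6714] [376.3365 203.6577]
s red 244 254 217 224 248.25714285714287 220.57142857142858
yel [(256, 228), (256, 229), (256, 230), (257, 228), (257, 229), (257, 230), (258, 228), (258, 229), (258, 230), (259, 228), (259, 229), (260, 227), (260, 228), (260, 229), (261, 227), (261, 228), (262, 227), (262, 228), (263, 226), (263, 227), (263, 228), (264, 226), (264, 227)]
t red 379 387 201 204 383.04545454545456 203.04545454545453
yel [(372, 204), (373, 203), (373, 204), (374, 203), (374, 204), (375, 203), (375, 204), (376, 203), (376, 204), (377, 203)]
```

Run:
```python
from h import *
go(.607,-.187,.22,np.radians(93)); go(.607,-.187,.134,np.radians(93)); print(proj("scene",[.597,-.231,.116]),proj("scene",[.597,-.231,.121]))
```

```text
shift [ 64.7 -89.   40. ] turn [-0.35 -0.   -0.04]
shift [ 64.7 -88.5 126. ] turn [-0.35 -0.   -0.04]
[254.7091 221.2568] [254.5364 220.226 ]
```

Emit:
{"op": "send_rows", "data": {
  "increments": [
    [[25, -35, 0], [0, 0, 0], 0.68],
    [[50, -70, 10], [-0.35, 0, 0], 0.68],
    [[65, -89, 30], [-0.35, 0, 0], 0.68],
    [[65, -88.5, 45], [-0.35, 0, 0], 0.68],
    [[65, -88.5, 65], [-0.35, 0, 0], 0.68],
    [[65, -88.5, 85], [-0.35, 0, 0], 0.68],
    [[65, -88.5, 105], [-0.35, 0, 0], 0.68],
    [[65, -88.5, 120], [-0.35, 0, 0], 0.68],
    [[65, -88.5, 126], [-0.35, 0, 0], 0.68],
    [[65, -88.5, 126], [-0.35, 0, 0], 0.68]
  ]
}}

```text
clock: 10.75
position: [0.6071, -0.1871, 0.1339]
tool_rot: [3.141, -0.0, 1.622]
force: [1.1, -0.2, 0.7]
grip_width: 0.0717
finger_force: 0.0
```

Emit:
{"op": "send_rows", "data": {
  "increments": [
    [[0, 1, 0], [0, 0, 0], 0.68],
    [[0, 2, 0], [0, 0, 0], 0.68],
    [[0, 3, 0], [0, 0, 0], 0.68],
    [[0, 3, 0], [0, 0, 0], 0.68]
  ]
}}

```text
clock: 11.15
position: [0.6106, -0.1869, 0.1347]
tool_rot: [3.14, 0.0, 1.622]
force: [-0.8, 0.3, 1.1]
grip_width: 0.0717
finger_force: 0.0
```

Emit:
{"op": "send_rows", "data": {
  "increments": [
    [[0, 0.7, 0], [0, 0, 0], 0.68],
    [[0, 1.4, 0], [0, 0, 0], 0.68],
    [[0, 1.4, 0], [0, 0, 0], 0.68]
  ]
}}

```text
clock: 11.45
position: [0.6109, -0.187, 0.1343]
tool_rot: [-3.141, -0.0, 1.622]
force: [-7.0, 0.5, 4.7]
grip_width: 0.0719
finger_force: 3.3
```

Emit:
{"op": "send_rows", "data": {
  "increments": [
    [[0, -2, 0], [0, 0, 0], 0.6],
    [[0, -4.2, 0], [0, 0, 0], 0.5],
    [[0, -5.2, 0], [0, 0, 0], 0.45],
    [[0, -5.7, 0], [0, 0, 0], 0.427],
    [[0, -5.7, 0], [0, 0, 0], 0.427]
  ],
  "newtons": 20
}}

```text
clock: 11.95
position: [0.6055, -0.1875, 0.1343]
tool_rot: [3.142, 0.0, 1.622]
force: [-6.9, -1.3, 5.0]
grip_width: 0.0612
finger_force: 3.2
```

Emit:
{"op": "send_rows", "data": {
  "increments": [
    [[0, -1, 0], [0, 0, 0], 0.403],
    [[0, -1.6, 0], [0, 0, 0], 0.38],
    [[0, -2.1, 0], [0, 0, 0], 0.357],
    [[0, -2.6, 0], [0, 0, 0], 0.333],
    [[0, -2.6, 0], [0, 0, 0], 0.333]
  ]
}}

```text
clock: 12.45
position: [0.6035, -0.1874, 0.1343]
tool_rot: [3.141, 0.0, 1.622]
force: [-2.9, -0.6, 1.0]
grip_width: 0.0567
finger_force: 1.5
```

Emit:
{"op": "send_rows", "data": {
  "increments": [
    [[0, -0.8, 0], [0, 0, 0], 0.31],
    [[0, -1.3, 0], [0, 0, 0], 0.287],
    [[0, -1.8, 0], [0, 0, 0], 0.263],
    [[0, -1.8, 0], [0, 0, 0], 0.263]
  ]
}}

```text
clock: 12.85
position: [0.6021, -0.1873, 0.1347]
tool_rot: [3.139, 0.0, 1.622]
force: [-1.5, 1.3, 5.6]
grip_width: 0.0539
finger_force: 10.1
```

Emit:
{"op": "send_rows", "data": {
  "increments": [
    [[0, 0, 0], [0, 0, 0], 0.255],
    [[0, 0, -1], [0, 0, 0], 0.255],
    [[0, 0, -3], [0, 0, 0], 0.255],
    [[0, 0, -5], [0, 0, 0], 0.255],
    [[0, 0, -5], [0, 0, 0], 0.255]
  ]
}}

```text
clock: 13.35
position: [0.6018, -0.1873, 0.1395]
tool_rot: [3.14, 0.0, 1.622]
force: [3.0, -1.1, -2.5]
grip_width: 0.0537
finger_force: 7.4
```

```bash
cat > lv.py <<'E'
from h import *
st(); a=grab_frame("scene"); h=cv2.cvtColor(a,cv2.COLOR_BGR2HSV); H,S,V=[h[...,i].astype(int) for i in range(3)]
m=(H>18)&(H<37)&(S>150)&(V>90); ys,xs=np.nonzero(m[212:236,250:268]); xs+=250; ys+=212
print("yel",{int(c):(float(ys[xs==c].mean()),int((xs==c).sum())) for c in sorted(set(xs))})
m=((H<8)|(H>172))&(S>140)&(V>90); ys,xs=np.nonzero(m[210:230,238:256]); print("red",ys.min()+210,ys.max()+210,ys.mean()+210,xs.min()+238,xs.max()+238)
E
python3 lv.py
```

```text
13.35 pos [ 0.6018 -0.1873  0.1395] rot [3.1403 0.     1.6223] w 0.0537 ff 7.4 F [ 3.  -1.1 -2.5] q [-0.03  0.67  0.36  1.68 -0.3   0.85  0.51]
yel {256: (228.0, 3), 257: (228.0, 3), 258: (228.0, 3), 259: (227.5, 2), 260: (227.0, 3), 261: (226.5, 2), 262: (226.5, 2), 263: (226.0, 3), 264: (225.5, 2)}
red 217 224 220.5 244 254
```

Emit:
{"op": "send_rows", "data": {
  "increments": [
    [[0, 0, -2], [0, 0, 0], 0.25],
    [[0, 0, -5], [0, 0, 0], 0.25],
    [[0, 0, -8], [0, 0, 0], 0.25],
    [[0, 0, -11], [0, 0, 0], 0.25],
    [[0, 0, -14], [0, 0, 0], 0.25],
    [[0, 0, -17], [0, 0, 0], 0.25],
    [[0, 0, -19], [0, 0, 0], 0.25],
    [[0, 0, -20], [0, 0, 0], 0.25]
  ]
}}

```text
clock: 14.2
position: [0.6017, -0.1873, 0.1595]
tool_rot: [3.141, -0.0, 1.622]
force: [3.8, 1.0, -4.3]
grip_width: 0.0534
finger_force: 6.0
```

```bash
python3 lv.py
```

```text
14.2 pos [ 0.6017 -0.1873  0.1595] rot [ 3.1405 -0.      1.6223] w 0.0534 ff 6.0 F [ 3.8  1.  -4.3] q [-0.04  0.64  0.38  1.67 -0.29  0.89  0.5 ]
yel {255: (224.5, 2), 256: (224.0, 3), 257: (224.0, 3), 258: (223.5, 2), 259: (223.0, 3), 260: (223.0, 3), 261: (222.5, 2), 262: (222.5, 2), 263: (222.0, 3), 264: (221.5, 2)}
red 217 224 220.59459459459458 244 254
```

Emit:
{"op": "send_rows", "data": {
  "increments": [
    [[0, 0, -1], [0, 0, 0], 0.24],
    [[0, 0, -4], [0, 0, 0], 0.24],
    [[0, 0, -7], [0, 0, 0], 0.24],
    [[0, 0, -10], [0, 0, 0], 0.24],
    [[0, 0, -13], [0, 0, 0], 0.24],
    [[0, 0, -16], [0, 0, 0], 0.24],
    [[0, 0, -18], [0, 0, 0], 0.24],
    [[0, 0, -18], [0, 0, 0], 0.24]
  ]
}}

```text
clock: 15.05
position: [0.6015, -0.1873, 0.1776]
tool_rot: [3.141, -0.0, 1.622]
force: [1.2, 1.8, -2.1]
grip_width: 0.0533
finger_force: 6.6
```

```bash
python3 lv.py
python3 - <<'E'
from h import *
print([proj("scene",[.597,-.231,z]).round(2) for z in(.110,.114,.118,.122)])
E
```

```text
15.05 pos [ 0.6015 -0.1873  0.1776] rot [ 3.1408 -0.0001  1.6223] w 0.0533 ff 6.6 F [ 1.2  1.8 -2.1] q [-0.04  0.62  0.38  1.65 -0.28  0.92  0.5 ]
yel {255: (220.5, 2), 256: (220.0, 3), 257: (220.0, 3), 258: (220.0, 3), 259: (219.5, 2), 260: (219.0, 3), 261: (218.5, 2), 262: (218.5, 2), 263: (218.0, 3), 264: (218.0, 1)}
red 217 224 220.5 243 254
[array([254.91, 222.49]), array([254.78, 221.67]), array([254.64, 220.85]), array([254.5 , 220.02])]
```

Emit:
{"op": "send_rows", "data": {
  "increments": [
    [[0, 0, 0], [0, 0, 0], 0.24],
    [[0, 0, 0], [0, 0, 0], 0.24],
    [[0, 0, 0], [0, 0, 0], 0.24],
    [[0, 0, 0], [0, 0, 0], 0.24],
    [[0, -0.5, 0], [0, 0, 0], 0.215],
    [[0, -1, 0], [0, 0, 0], 0.19],
    [[0, -1.5, 0], [0, 0, 0], 0.17],
    [[0, -2, 0], [0, 0, 0], 0.145],
    [[0, -2.5, 0], [0, 0, 0], 0.12],
    [[0, -2.5, 0], [0, 0, 0], 0.12]
  ],
  "newtons": 30
}}

```text
clock: 16.1
position: [0.599, -0.1876, 0.1773]
tool_rot: [3.141, 0.0, 1.622]
force: [-1.3, 0.6, -2.6]
grip_width: 0.048
finger_force: 8.8
```

```bash
python3 lv.py
```

```text
16.1 pos [ 0.599  -0.1876  0.1773] rot [3.1407 0.0001 1.6222] w 0.048 ff 8.8 F [-1.3  0.6 -2.6] q [-0.04  0.62  0.39  1.66 -0.28  0.92  0.5 ]
yel {255: (221.0, 3), 256: (221.0, 3), 257: (220.5, 2), 258: (220.0, 3), 259: (220.0, 3), 260: (219.5, 2), 261: (219.5, 2), 262: (219.0, 3), 263: (218.5, 2)}
red 217 224 220.3783783783784 243 255
```

Emit:
{"op": "send_rows", "data": {
  "increments": [
    [[0, 0, -1.5], [0, 0, 0], 0.12],
    [[0, 0, -3], [0, 0, 0], 0.12],
    [[0, -0.5, -3.3], [0, 0, 0], 0.097],
    [[0, -1, -3.6], [0, 0, 0], 0.073],
    [[0, -1.5, -4], [0, 0, 0], 0.05],
    [[0, -1.8, -4.3], [0, 0, 0], 0.035],
    [[0, -1.8, -4.3], [0, 0, 0], 0.035]
  ]
}}

```text
clock: 16.85
position: [0.5973, -0.1877, 0.1817]
tool_rot: [3.141, 0.0, 1.622]
force: [-2.5, -0.8, -2.2]
grip_width: 0.0447
finger_force: 9.6
```

```bash
python3 lv.py
```

```text
16.85 pos [ 0.5973 -0.1877  0.1817] rot [3.1406 0.0001 1.6222] w 0.0447 ff 9.6 F [-2.5 -0.8 -2.2] q [-0.05  0.61  0.39  1.66 -0.27  0.92  0.5 ]
yel {254: (220.5, 2), 255: (220.5, 2), 256: (220.0, 3), 257: (220.0, 3), 258: (219.5, 2), 259: (219.0, 3), 260: (218.5, 2), 261: (218.5, 2), 262: (218.0, 3), 263: (218.0, 3)}
red 217 224 220.51351351351352 243 254
```

Emit:
{"op": "send_rows", "data": {
  "increments": [
    [[0, -0.6, -0.4], [0, 0, 0], 0.01],
    [[0, -1.1, -0.8], [0, 0, 0], -0.015],
    [[0, -1.7, -1.2], [0, 0, 0], -0.04],
    [[0, -2.2, -1.5], [0, 0, 0], -0.065],
    [[0, -2.7, -1.5], [0, 0, 0], -0.09],
    [[0, -2.9, -1.5], [0, 0, 0], -0.12],
    [[0, -2.9, -1.5], [0, 0, 0], -0.15]
  ]
}}

```text
clock: 17.6
position: [0.5939, -0.1879, 0.183]
tool_rot: [3.142, -0.0, 1.622]
force: [-7.4, -1.2, -1.2]
grip_width: 0.0371
finger_force: 30.7
```

```bash
python3 lv.py
```

```text
17.6 pos [ 0.5939 -0.1879  0.183 ] rot [ 3.1416 -0.0001  1.6221] w 0.0371 ff 30.7 F [-7.4 -1.2 -1.2] q [-0.05  0.6   0.39  1.67 -0.27  0.92  0.5 ]
yel {254: (220.5, 2), 255: (220.5, 2), 256: (220.0, 3), 257: (220.0, 3), 258: (219.0, 3), 259: (219.0, 3), 260: (219.0, 3), 261: (218.5, 2), 262: (218.0, 3), 263: (218.0, 3)}
red 217 224 220.3783783783784 243 254
```

Emit:
{"op": "send_rows", "data": {
  "increments": [
    [[0, 0, 0], [0, 0, 0], -0.2],
    [[0, 0, 0], [0, 0, 0], -0.2],
    [[0, 0, 0], [0, 0, 0], -0.2],
    [[0, 0, 0], [0, 0, 0], -0.2]
  ]
}}

```text
clock: 18.05
position: [0.5939, -0.1879, 0.183]
tool_rot: [3.142, -0.0, 1.622]
force: [-7.2, 0.1, -2.0]
grip_width: 0.0373
finger_force: 30.6
```

```bash
python3 lv.py; python3 -c "
import cv2
from h import *
im=grab_frame('scene')[150:250,220:345]
cv2.imwrite('pics/fin.png',cv2.resize(im,None,fx=5,fy=5,interpolation=cv2.INTER_CUBIC))"
```

```text
18.05 pos [ 0.5939 -0.1879  0.183 ] rot [ 3.1416 -0.0001  1.622 ] w 0.0373 ff 30.6 F [-7.2  0.1 -2. ] q [-0.05  0.6   0.39  1.67 -0.27  0.92  0.5 ]
yel {254: (220.5, 2), 255: (220.5, 2), 256: (220.0, 3), 257: (220.0, 3), 258: (219.0, 3), 259: (219.0, 3), 260: (219.0, 3), 261: (218.5, 2), 262: (218.0, 3), 263: (218.0, 3)}
red 217 224 220.40540540540542 243 254
```

View pics/fin.png

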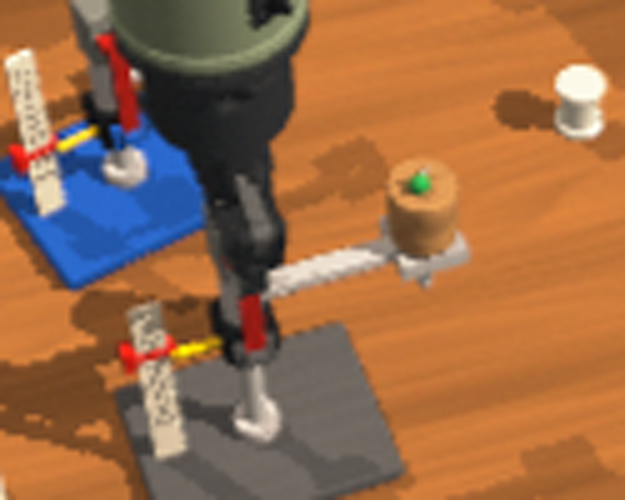

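The yellow pointer at (175,351) is level with the red mark at (150,353). The lever is upright in the pinch and the holder stands in the eye, so I'm handing in.

```bash
python3 -c "
from workcell import *
print(job_done())"
```

```text
the job is handed in; nothing more can be done
None
```

The job is handed in: the holder is planted in the eye, the leg was raised until its pointer was level with the red mark, and the lever is squeezed shut and still held at about 30 N; no verdict was returned.

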